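Hang a hook-on parts tray behind the rail's lip and latch it home

TASK

Hang the snap-parts tray on the bench rail beside the press: lift its rear hook over the rail's raised front lip in the open part of the rail, lower it gently until the hook sits on the trough floor behind the lip, then slide the tray along the rail, its hook passing under the keeper, until it is home at the stop and the latch bolt has sprung out behind the hook. Feel your way and do not force or drop it (the rail takes no more than a light push), keep the tray upright, leave the tin, the hammer and the thread spool where they are, and let go of the tray.

Things in the scene. Friction and masses are not known exactly. Their poses are not given: they have to be found in the camera images.
- tray: Open sheet-steel tray of snap parts, 90 (x) x 80 (y) x 55 mm high, 0.25 to 0.5 kg, loose on the table. Origin: centre of its underside; z up; +x points to its rear wall (outer face at x = 45 mm), which carries the hook at its top. Hung on the rail it faces as the rail does (x along the rail's x), wall against the apron; let go, it sags up to 5 degrees front down.
- tray_handle (a point): Centre of the tray's wooden handle bar, 92 mm above the tray's underside, over its middle. The bar runs along the tray's y, 74 mm long between two flat uprights, 12 mm thick (x), 16 mm tall. Take hold here from above, across the 12 mm.
- tray_hook (a point): Middle of the lower edge of the hook's tongue: tray x = 54, y = 0, 40 mm above the underside; axes as the tray's. Tongue: 44 mm wide (y), 6 mm thick (x = 51 to 57; 4.2 mm over its last 6 mm), 15 mm long, hanging from a 4 mm thick bridge (top 59 mm above the underside) off the rear wall. The 6 mm gap between wall and tongue goes over the 3 mm lip.
- rail_stand: Bench rail, fixed. Origin: on the table under the middle of the trough; z up; y along the rail; front (tray side) is -x; home end (stop, by the press) is -y. On a steel foot, two columns at the back carry a 250 mm long aluminium channel, clamped at a hand-set height that is NOT measured: trough floor 108 to 138 mm above the table, all rail parts with it. Bends above 30 N from the tray.
- rail_open (a point): Point ON THE TABLE under the trough's middle line, 40 mm from the stand's origin towards +y: middle of the open part (stand y = -40 to 121 mm), where the hook can be lowered in. Trough 9 mm wide (x = -4.5 to 4.5). Front lip x = -7.5 to -4.5, 12 mm above the trough floor; its face goes on 50 mm below as a flat apron. Back plate x = 4.5 to 7.5, 21.5 mm above the floor.
- rail_keeper (a point): Point ON THE TABLE under the keeper's inner end (stand y = -73 mm). The keeper is a flat steel roof over the trough from here to the home end, underside 21.5 mm above the trough floor (a seated hook passes with 2.5 mm to spare, one not fully down jams); its mouth flares up a little out to y = -65 mm. Its top is 25 mm above the trough floor.
- rail_home (a point): Point ON THE TABLE under the middle of the hook's tongue when the tray is home (stand x = 0, y = -95 mm; play along the rail is y = -93 to -96.5). The stop's face is at y = -118.5 mm and meets the tongue's end, 22 mm from its middle.
- latch_bolt (a joint): Sprung brass bolt in the back plate, m: 0 = out, 7 mm into the trough; 0.007 = pushed in flush. Square face at stand y = -71 mm looks to the stop; bevel from y = -63 (full) to -43 mm faces the open part; 3 to 13 mm above the trough floor. A hook slid towards the stop pushes it in (spring 1.2 to 2.3 N; 4 to 10 N felt along the rail) and it springs out behind the hook.
- eyelet_tin: Small round grey tin, 67 mm across, 28 mm high, a bystander. Origin: centre of its underside.
- hammer: Tack hammer with a wooden handle, 259 mm long, lying on the table, a bystander. Origin: centre of its underside.
- thread_spool: Thread spool standing upright, 32 mm across, 45 mm high, near the rail's home end, a bystander. Origin: centre of its underside.

How it is judged:
On the way:
1. the hook has been lowered behind the lip in the open part of the rail, the tray upright (x of tray_hook in the frame of rail_stand between -0.005 and 0.005 m and y of tray_hook in the frame of rail_stand between -0.06 and 0.11 m and z of tray_hook in the frame of rail_stand below 0.143 m and contact force between tray and rail_stand above 0.5 N and angle between tray's own z axis and vertical below 0.15 rad), for 0.2 s.
At the end, for the whole second after the job is handed in: The tray hangs at rest on the rail, let go, its hook in the trough behind the lip (within 5 mm of the trough's middle line) and home: hook centre 91 to 100 mm from the stand's middle towards the stop, latch bolt out behind it (within 1.5 mm), tilted under 0.13 rad (x of tray_hook in the frame of rail_stand between -0.005 and 0.005 m and y of tray_hook in the frame of rail_stand between -0.1 and -0.091 m and z of tray_hook in the frame of rail_stand between 0.104 and 0.143 m and value of joint latch_bolt below 0.0015 m and angle between tray's own z axis and vertical below 0.13 rad and contact force between tray and rail_stand above 1 N and linear speed of tray below 0.02 m/s); the robot touches nothing.
It fails at once if tray and rail pressed or knocked together with more than 30 N (contact force between tray and rail_stand above 30 N).
It fails at once if the tray is tipped by more than 0.5 rad, so that its parts spill (angle between tray's own z axis and vertical above 0.5 rad).
It fails at once if tin, hammer or thread spool moved by more than 20 mm (distance of any of eyelet_tin, hammer, thread_spool from where it was at the start of the episode above 0.02 m).
It also fails if it takes over 53 s, if anything falls off the work surface, if the arm or the gripper's body presses on something with over 40 N, if the wrist force passes 120 N, or if a joint passes its speed limit or range.

ROBOT

A 6-joint arm with a two-finger parallel gripper is mounted at the origin on a cart in front of the work surface, level with it; the furniture and walls round the work are solid. World frame = base frame: x ahead of the robot, y to its left, z up, the work surface at z = 0. Lengths are in m, angles in rad, forces in N, time in s.
With the tool pointing down it reaches from about 0.225 to 0.875 m from the base axis. Payload 3.4 kg.
Tool frame: the origin (TCP) lies at the very end of the fingers, on their centre line; the grasp point (between the pads) lies 19 mm behind it; z points along the fingers, y is the direction in which the jaws open and shut (so a half turn about z gives the same grasp; the last joint's range is limited). The gripper opens to 85 mm and grips with 20 to 120 N. Pads are 22 mm wide; open, the fingers measure 114 mm over their backs; the gripper's body (76 mm by 85 mm) begins 54 mm behind the grasp point. The pads swing forward as they close: fully open they stand 13 mm farther back than shut.
Start: joints at [-1.359, 0.276, 1.505, -0, 1.361, -0.121], TCP at [0.188, -0.543, 0.231] pointing down, gripper open.
Joint ranges: [-2.89, 2.89], [-0.75, 2.08], [0.22, 2.7], [-1.18, 4.32], [0.11, 2.71], [-2.7, 2.7]. Speed limits (rad/s): [2.57, 2.57, 3.14, 3.14, 3.14, 3.14].

INTERFACE

Orientations are given as a unit quaternion [w, x, y, z].
In Python, from rig import telemetry, cams, sign_off, spotter gives the robot as it stands.
- The arm moves only by the tool servo_tool, never from a script. Its argument "steps" is a list of rows, each a list of 6 numbers: the shift along the tool's x, y, z in mm, then the turn, a rotation vector about the tool's x, y, z in degrees. In form: [[x, y, z, ax, ay, az], ...]. A call has 1 to 8 rows; each row is the pose to reach, as a shift and turn from the pose commanded when the call began, along the tool's axes at that moment; what a row does not reach only later rows make up. A row lasts 1/10 s, in which the tool goes at most 50 mm and 8.59 degrees, less where a joint would pass 70% of its speed; a pose out of reach is approached as far as the arm can. A call with a gripper value outside its range is refused whole. "hand" is the closure in counts, from 0 (fully open) to 255 (shut), set as the call begins (left out, the last holds). The fingers move at their own pace and stop on an object; "grip_force" is the grip in N (left out, the last holds). Time passes only in rows, so rows that repeat a pose let the fingers close. It gives the time, the measured TCP pose, the force and the opening at its end, in the units of the state.
- telemetry.get_state(): the state, without advancing time (a new reading comes with each control period).
- cams.get_image(name): name is "scene" or "top" or "wrist"; returns (picture, depth): 400x640x3 uint8, red, green, blue; 400x640 float32, m along the optical axis (not along the pixel's ray), 0 where there is no reading.
- cams.camera_model(name): a dict with "camera_matrix" (3x3 intrinsics, pixels), "origin" and "rotation" of the camera in the world; the wrist camera has in their place "tool_from_camera" (4x4, takes a point from camera to tool coordinates, whose origin is the TCP and whose axes are the flange's). Camera axes: x right, y up, looking along -z (the intrinsics and any distortion apply to the point x, -y, -z); pixel columns grow to the right and rows downward; lengths in m; the calibration is good to about 2 mm. A picture is of the moment at which its call begins: read the wrist's pose just before it. camera_model takes no time and is no camera call.
- sign_off(): hands the job in, once; it reports no verdict.
Trained networks look in the newest picture that a camera, given by its name, has taken for a name from the list of things; names that differ only in an ending like _2 or _b are one class to them, and where a whole thing is asked for, a point or a joint stands for the part that bears it (a point fixed in the world has none). Each returns a list of dicts, best first, with "conf" (0 to 1); they miss things now and then, are a little off and sometimes report something else, mostly with a low value. They report only what shows in the picture. A call takes as long as a camera call.
- spotter.outline_of(query, camera): "region" (400x640 bool, what is visible of it) and "rect" ([left, top, width, height] in pixels, round what is visible of it).
The state is a dict: "clock": time; "qpos": joint angles; "qd": joint speeds; "effort": joint torques, N m; "position": TCP position; "ee_rot": TCP orientation; "contact_force": force on the tool from outside, world axes, zero at the start; "moment": the same for the moment, N m; "width": finger opening in m.
Only numpy, scipy, OpenCV 4.12 (cv2) and the standard library are available. Lean on these libraries where they do the work, as an engineer would, in place of code of your own. Each camera call takes 0.05 s, during which the arm holds its last target.

## Working session

There is one attempt and no reset: what is moved stays moved. The work goes in short steps, Python scripts to look and compute and a tool call to move; the robot and the scene stay as the last step left them, time stands still between calls to the robot, and variables do not carry over. Pictures are saved under pics/ and viewed, and the job is handed in when it is done.

Besides the shell and the picture viewer there is one more tool, called after "Request:" as name(argument=value, ...) on one line, values as JSON. servo_tool: Moves the arm, as the interface text tells. Its arguments: {"type":"object","properties":{"steps":{"type":"array","items":{"type":"array","items":{"type":"number"}}},"hand":{"type":"number"},"grip_force":{"type":"number"}},"required":["steps"]}

```bash
mkdir -p pics; ls; cat > h.py <<'E'
import numpy as np, cv2
from rig import telemetry, cams, sign_off, spotter
from scipy.spatial.transform import Rotation as R
def save(n,img): cv2.imwrite('pics/'+n+'.png',cv2.cvtColor(img,cv2.COLOR_RGB2BGR))
def pose():
    s=telemetry.get_state(); q=s['ee_rot']
    T=np.eye(4);T[:3,:3]=R.from_quat([q[1],q[2],q[3],q[0]]).as_matrix();T[:3,3]=s['position'];return T
def campose(n):
    m=cams.camera_model(n);T=np.eye(4)
    if n=='wrist': return pose()@np.array(m['tool_from_camera']),m
    T[:3,:3]=np.array(m['rotation']);T[:3,3]=m['origin'];return T,m
def cloud(depth,n,T=None):
    T0,m=campose(n); T=T0 if T is None else T
    K=np.array(m['camera_matrix']);v,u=np.mgrid[0:400,0:640]
    d=np.array(m.get('distortion',m.get('dist',[]))).ravel() if ('distortion' in m or 'dist' in m) else np.zeros(5)
    p=cv2.undistortPoints(np.stack([u,v],-1).reshape(-1,1,2).astype(float),K,d if d.size else None).reshape(400,640,2)
    P=np.stack([p[...,0]*depth,-p[...,1]*depth,-depth],-1)
    return P@T[:3,:3].T+T[:3,3]
E
python3 - <<'E'
from h import *
for n in ['scene','top']:
    im,d=cams.get_image(n);save(n+'0',im);np.save(n+'0.npy',d);print(n,cams.camera_model(n))
    if n=='top' or 1:
        P=cloud(d,n)
        for q in ['tray','tray_handle','rail_stand','eyelet_tin','hammer','thread_spool','latch_bolt']:
            r=spotter.outline_of(q,n)
            for o in r[:2]:
                m=o['region']&(d>0);p=P[m]
                print(n,q,round(o['conf'],2),o['rect'],m.sum(),np.round(np.median(p,0),3),np.round(p.min(0),3),np.round(p.max(0),3))
im,d=cams.get_image('wrist');save('wrist0',im);print(cams.camera_model('wrist'))
print(telemetry.get_state())
E
```

```text
pics
scene {'camera_matrix': array([[498.84418209,   0.        , 320.96272847],
       [  0.        , 498.84418209, 195.51483409],
       [  0.        ,   0.        ,   1.        ]]), 'origin': array([-0.07570078, -0.93885627,  0.68944525]), 'rotation': array([ 0.82569063,  0.43120228, -0.17569187, -0.31848383])}Traceback (most recent call last):
  File "<stdin>", line 5, in <module>
  File "h.py", line 13, in cloud
    T0,m=campose(n); T=T0 if T is None else T
         ~~~~~~~^^^
  File "h.py", line 11, in campose
    T[:3,:3]=np.array(m['rotation']);T[:3,3]=m['origin'];return T,m
    ~^^^^^^^
ValueError: could not broadcast input array from shape (4,) into shape (3,3)
```

```bash
sed -i "s/T\[:3,:3\]=np.array(m\['rotation'\])/q=m['rotation'];T[:3,:3]=R.from_quat([q[1],q[2],q[3],q[0]]).as_matrix()/" h.py
python3 - <<'E'
from h import *
for n in ['scene','top']:
    im,d=cams.get_image(n);save(n+'0',im);np.save(n+'0.npy',d);print(n,cams.camera_model(n))
    if n=='top' or 1:
        P=cloud(d,n);np.save(n+'P.npy',P)
        for q in ['tray','tray_handle','rail_stand','eyelet_tin','hammer','thread_spool','latch_bolt']:
            r=spotter.outline_of(q,n)
            for o in r[:1]:
                m=o['region']&(d>0);p=P[m];np.save(f'{n}_{q}.npy',o['region'])
                print(n,q,round(o['conf'],2),o['rect'],m.sum(),np.round(np.median(p,0),3),np.round(p.min(0),3),np.round(p.max(0),3))
im,d=cams.get_image('wrist');save('wrist0',im);print(cams.camera_model('wrist'))
print(telemetry.get_state())
E
```

```text
scene {'camera_matrix': array([[498.84418209,   0.        , 320.96272847],
       [  0.        , 498.84418209, 195.51483409],
       [  0.        ,   0.        ,   1.        ]]), 'origin': array([-0.07570078, -0.93885627,  0.68944525]), 'rotation': array([ 0.82569063,  0.43120228, -0.17569187, -0.31848383])}
scene rail_stand 0.56 [274.3, 113.7, 75.8, 93.0] 3734 [ 0.611 -0.174  0.072] [ 0.21  -0.573 -0.273] [1.144 0.59  0.404]
scene eyelet_tin 0.87 [345.3, 252.4, 33.2, 34.1] 903 [ 0.474 -0.471  0.026] [ 0.447 -0.499 -0.002] [ 0.535 -0.41   0.031]
scene hammer 0.75 [273.0, 283.3, 140.0, 44.2] 1857 [ 0.394 -0.519  0.017] [ 0.283 -0.622 -0.004] [ 0.503 -0.408  0.024]
scene thread_spool 0.53 [340.1, 219.8, 14.9, 21.0] 335 [ 0.543 -0.366  0.03 ] [ 0.532 -0.376 -0.003] [ 0.604 -0.3    0.048]
scene latch_bolt 0.37 [276.5, 112.3, 71.6, 93.3] 3660 [ 0.612 -0.173  0.076] [ 0.21  -0.572 -0.273] [1.144 0.59  0.42 ]
top {'camera_matrix': array([[455.30988063,   0.        , 321.63925927],
       [  0.        , 455.30988063, 202.00219052],
       [  0.        ,   0.        ,   1.        ]]), 'origin
[... 1344 characters left out ...]
00,
         1.00000000e+00]])}
{'clock': 0.9, 'qpos': array([-1.35899492e+00,  2.75890171e-01,  1.50490738e+00, -8.12583187e-06,
        1.36070646e+00, -1.20989736e-01]), 'qd': array([ 0.0002818 , -0.00120018, -0.00113972, -0.00017452, -0.00040603,
       -0.0003317 ]), 'effort': array([-9.65442341e-04, -4.16640258e+01, -2.46099597e+01, -2.29844909e-04,
        1.80708553e-04,  1.43147224e-05]), 'position': array([ 0.18784544, -0.54347802,  0.23133067]), 'ee_rot': array([ 4.44523624e-05,  9.86188027e-01,  1.65629624e-01, -1.95793356e-06]), 'contact_force': array([-0.2840105 ,  0.62307362, -0.38140264]), 'moment': array([ 0.02868201, -0.04596209, -0.00875399]), 'width': 0.08529223181337625}
```

View pics/scene0.png

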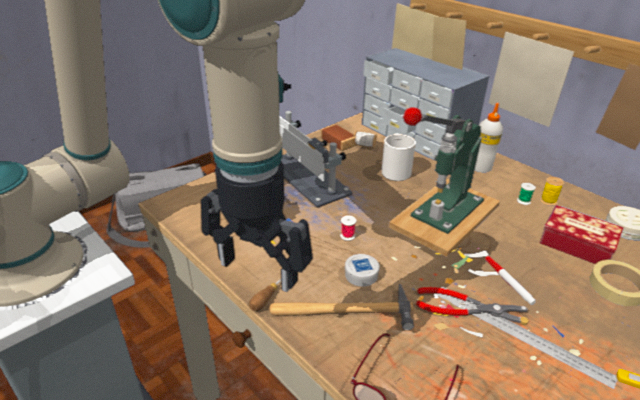

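View pics/top0.png

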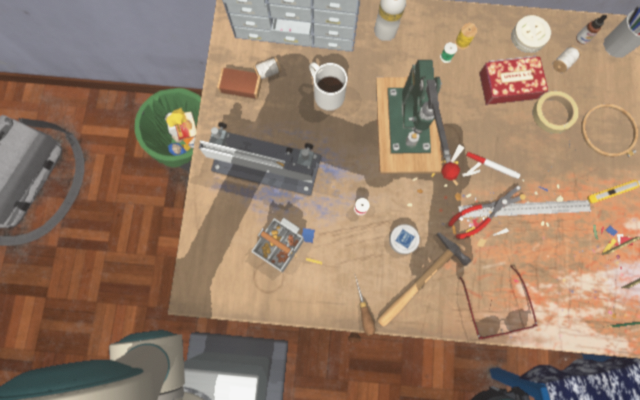

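```bash

python3 - <<'E'
from h import *
im=cv2.imread('pics/top0.png')
c=im[110:290,190:380]; cv2.imwrite('pics/topz.png',cv2.resize(c,None,fx=4,fy=3.3,interpolation=cv2.INTER_CUBIC))
P=np.load('topP.npy')
m=np.load('top_rail_stand.npy');p=P[m]
h,e=np.histogram(p[:,2],bins=np.arange(0.0,.16,.003));print([(round(a,3),b) for a,b in zip(e,h)])
m=np.load('top_tray_handle.npy');p=P[m]
h,e=np.histogram(p[:,2],bins=np.arange(0.0,.13,.004));print([(round(a,3),b) for a,b in zip(e,h)])
b=p[(p[:,2]>.085)];print(len(b),b.mean(0));c,s,a=cv2.minAreaRect(b[:,:2].astype(np.float32));print(c,s,a)
u,w,v=np.linalg.svd(b[:,:2]-b[:,:2].mean(0));print(w,v)
b=p[(p[:,2]>.045)&(p[:,2]<.075)];print(cv2.minAreaRect(b[:,:2].astype(np.float32)))
E
```

```text
[(np.float64(0.0), np.int64(8)), (np.float64(0.003), np.int64(90)), (np.float64(0.006), np.int64(804)), (np.float64(0.009), np.int64(1161)), (np.float64(0.012), np.int64(263)), (np.float64(0.015), np.int64(21)), (np.float64(0.018), np.int64(4)), (np.float64(0.021), np.int64(0)), (np.float64(0.024), np.int64(0)), (np.float64(0.027), np.int64(0)), (np.float64(0.03), np.int64(1)), (np.float64(0.033), np.int64(0)), (np.float64(0.036), np.int64(0)), (np.float64(0.039), np.int64(2)), (np.float64(0.042), np.int64(0)), (np.float64(0.045), np.int64(1)), (np.float64(0.048), np.int64(0)), (np.float64(0.051), np.int64(2)), (np.float64(0.054), np.int64(2)), (np.float64(0.057), np.int64(1)), (np.float64(0.06), np.int64(0)), (np.float64(0.063), np.int64(3)), (np.float64(0.066), np.int64(2)), (np.float64(0.069), np.int64(9)), (np.float64(0.072), np.int64(18)), (np.float64(0.075), np.int64(38)), (np.float64(0.078), np.int64(40)), (np.float64(0.081), np.int64(36)), (np.float64(0.084), np.int64(39)), (np.float64(0.087), np.int64(30)), (np.float64(0.09), np.int64(48)), (np.float64(0.093), np.int64(33)),
[... 1478 characters left out ...]
at64(0.084), np.int64(5)), (np.float64(0.088), np.int64(7)), (np.float64(0.092), np.int64(23)), (np.float64(0.096), np.int64(140)), (np.float64(0.1), np.int64(58)), (np.float64(0.104), np.int64(1)), (np.float64(0.108), np.int64(0)), (np.float64(0.112), np.int64(0)), (np.float64(0.116), np.int64(0)), (np.float64(0.12), np.int64(0)), (np.float64(0.124), np.int64(0))]
242 [ 0.43362357 -0.18130793  0.13422354]
(0.4033645689487457, -0.21849873661994934) (0.19014456868171692, 0.03155545890331268) 50.44831848144531
[0.57311757 0.10427962] [[ 0.62097755  0.78382835]
 [ 0.78382835 -0.62097755]]
((0.4437128007411957, -0.1801426261663437), (0.08066345006227493, 0.10157720744609833), 61.953819274902344)
```

View pics/topz.png

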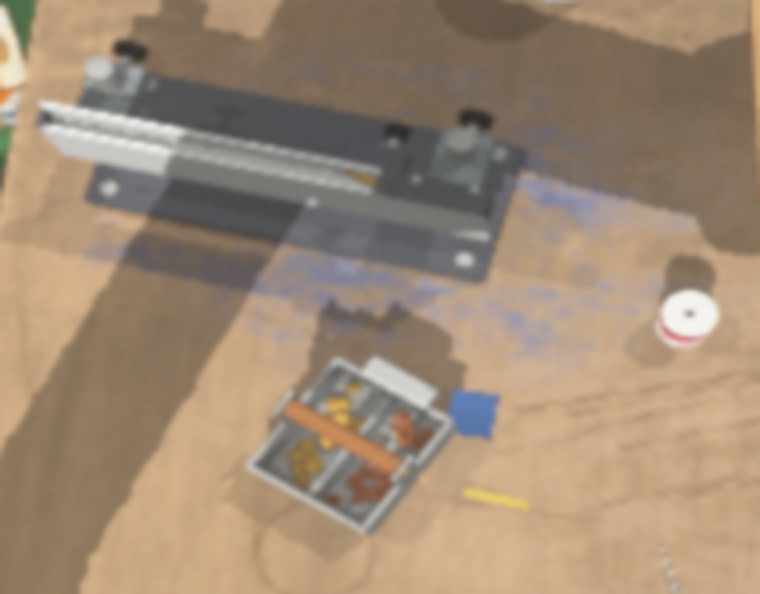

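Request:
servo_tool(steps=[[38, -23, -6, 0, 0, 0], [76, -47, -12, 0, 0, 0], [114, -70, -18, 0, 0, 0], [152, -94, -24, 0, 0, 0], [190, -117, -30, 0, 0, 0], [228, -140, -36, 0, 0, 0], [266, -164, -42, 0, 0, 0], [304, -187, -48, 0, 0, 0]], hand=0)

```text
clock: 1.7
position: [0.4149, -0.2658, 0.2798]
ee_rot: [0.0, 0.986, 0.166, 0.0]
contact_force: [1.2, -0.4, 0.7]
width: 0.0852
```

Request:
servo_tool(steps=[[37, -23, -5, 0, 0, -8], [73, -45, -10, 0, 0, -16], [110, -68, -15, 0, 0, -24], [146, -90, -20, 0, 0, -32], [183, -113, -22, 0, 0, -41], [183, -113, -22, 0, 0, -41], [183, -113, -22, 0, 0, -41], [183, -113, -22, 0, 0, -41]])

```text
clock: 2.5
position: [0.5495, -0.1015, 0.3011]
ee_rot: [0.0, 0.866, 0.5, -0.001]
contact_force: [-0.6, -0.9, -0.2]
width: 0.0857
```

```bash

python3 - <<'E'
from h import *
T=pose();print(T)
im,d=cams.get_image('wrist');save('wrist1',im);P=cloud(d,'wrist',T@np.array(cams.camera_model('wrist')['tool_from_camera']));np.save('w1P.npy',P)
for q in ['tray','rail_stand','latch_bolt','thread_spool']:
    for o in spotter.outline_of(q,'wrist')[:1]:
        m=o['region']&(d>0);np.save('w1_'+q+'.npy',m);print(q,o['conf'],o['rect'],P[m].min(0),P[m].max(0))
im,d=cams.get_image('scene');save('scene1',im);np.save('s1P.npy',cloud(d,'scene'))
print(telemetry.get_state()['clock'])
E
```

```text
[[ 5.00151833e-01  8.65937223e-01 -9.32498586e-04  5.49454632e-01]
 [ 8.65937185e-01 -5.00152434e-01 -5.78683036e-04 -1.01470967e-01]
 [-9.67494619e-04 -5.18055819e-04 -9.99999398e-01  3.01104254e-01]
 [ 0.00000000e+00  0.00000000e+00  0.00000000e+00  1.00000000e+00]]
tray 0.66 [319.0, 20.2, 153.6, 255.0] [ 0.57132863 -0.32714091 -0.00227078] [0.72567525 0.01241625 0.31983654]
rail_stand 0.58 [241.9, 206.6, 74.0, 89.4] [ 0.35793252 -0.26991142 -0.00167045] [ 0.50177246 -0.12150975  0.10218511]
latch_bolt 0.7 [400.9, 198.0, 42.6, 26.3] [ 0.59797798 -0.25895592  0.00119442] [ 0.6659035  -0.16259492  0.14741234]
thread_spool 0.79 [393.2, 283.7, 27.0, 37.3] [ 5.35589540e-01 -3.74873325e-01  4.29364861e-04] [ 0.56570281 -0.34405692  0.04774042]
2.8
```

View pics/wrist1.png

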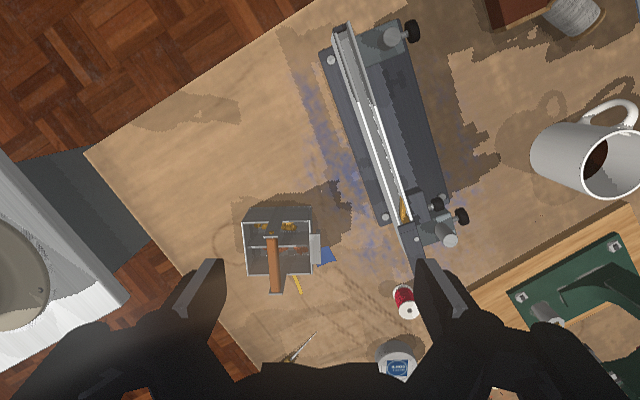

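View pics/scene1.png

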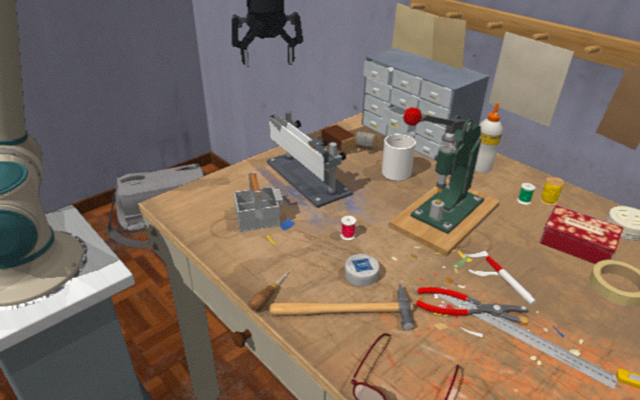

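The network swapped the labels for tray and rail in the wrist picture: the tray is at about (278,245) and the rail runs from (340,30) to (420,240). I'll work from geometry instead.

```bash

python3 - <<'E'
from h import *
P=np.load('w1P.npy');im=cv2.imread('pics/wrist1.png')
cv2.imwrite('pics/w1rail.png',cv2.resize(im[10:270,310:470],None,fx=3.6,fy=2.3,interpolation=cv2.INTER_CUBIC))
u=np.mgrid[0:400,0:640]
# handle
m=(P[...,2]>.085)&(P[...,2]<.115)&(P[...,0]>.36)&(P[...,0]<.53)&(P[...,1]>-.28)&(P[...,1]<-.1)
b=P[m];c,s,a=cv2.minAreaRect(b[:,:2].astype(np.float32));print('handle',len(b),c,s,a,np.median(b,0),np.percentile(b[:,2],[5,50,95]))
v=np.linalg.svd(b[:,:2]-b[:,:2].mean(0),full_matrices=False)[2];print(v)
m=(P[...,2]>.045)&(P[...,2]<.07)&(P[...,0]>.36)&(P[...,0]<.53)&(P[...,1]>-.28)&(P[...,1]<-.1)
b=P[m];print('rim',cv2.minAreaRect(b[:,:2].astype(np.float32)),np.median(b[:,2]))
tab=P[(abs(P[...,2])<.02)&(P[...,0]>.4)&(P[...,0]<.55)];print('table z',np.median(tab[:,2]))
# rail high
m=(P[...,2]>.09)&(P[...,2]<.2)&(P[...,0]>.54)&(P[...,0]<.75)&(P[...,1]>-.3)&(P[...,1]<.05)
b=P[m];print('rail',len(b),cv2.minAreaRect(b[:,:2].astype(np.float32)))
v=np.linalg.svd(b[:,:2]-b[:,:2].mean(0),full_matrices=False)[2];print(v)
# base plate
m=(P[...,2]>.004)&(P[...,2]<.02)&(P[...,0]>.52)&(P[...,0]<.75)&(P[...,1]>-.3)&(P[...,1]<.05)
b=P[m];print('foot',len(b),cv2.minAreaRect(b[:,:2].astype(np.float32)),np.median(b[:,2]))
E
```

```text
handle 791 (0.44258594512939453, -0.1769123077392578) (0.08212762326002121, 0.017671044915914536) 61.8781852722168 [ 0.44512349 -0.17367751  0.09958408] [0.08915853 0.09958408 0.10092264]
[[-0.46369129 -0.88599683]
 [ 0.88599683 -0.46369129]]
rim ((0.4471816420555115, -0.18058767914772034), (0.08156100660562515, 0.10215333104133606), 61.8497200012207) 0.05468977590445118
table z 4.7157878950099263e-05
rail 9186 ((0.6409277319908142, -0.12360712885856628), (0.24960407614707947, 0.07870658487081528), 81.01397705078125)
[[-0.15018266 -0.98865827]
 [ 0.98865827 -0.15018266]]
foot 9092 ((0.6416345238685608, -0.12429183721542358), (0.2498653382062912, 0.10519324243068695), 81.079345703125) 0.0102773338036104
```

View pics/w1rail.png

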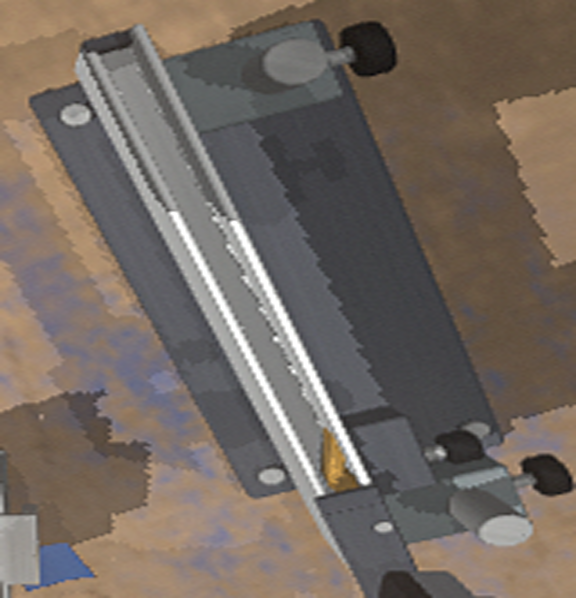

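```bash

python3 - <<'E'
from h import *
P=np.load('w1P.npy')
m=(P[...,2]>.03)&(P[...,2]<.2)&(P[...,0]>.54)&(P[...,0]<.75)&(P[...,1]>-.3)&(P[...,1]<.05)
b=P[m]
# search yaw by sharpness of lip top
best=None
for yaw in np.arange(-11,-7,.1):
    a=np.deg2rad(yaw);x=np.array([np.cos(a),np.sin(a)]);y=np.array([-np.sin(a),np.cos(a)])
    X=b[:,:2]@x;Y=b[:,:2]@y
    h=np.histogram(X,bins=np.arange(.5,.8,.001))[0];s=(h.astype(float)**2).sum()
    if best is None or s>best[0]: best=(s,yaw)
print(best)
a=np.deg2rad(-8.95);x=np.array([np.cos(a),np.sin(a)]);y=np.array([-np.sin(a),np.cos(a)])
X=b[:,:2]@x;Y=b[:,:2]@y
print('Y range',np.percentile(Y[b[:,2]>.1],[0,.2,1,99,99.8,100]))
yc=None
for y0 in np.arange(-.15,.12,.03)+0.0:
    mm=(Y>y0-.27*0-.0)&(Y<y0+.004)
    print('y',round(y0,3),mm.sum())
    xs=np.arange(X.min(),X.min()+.06,.0015)
    print(' '.join(f'{x0*1000:.0f}:{1000*np.median(b[mm&(X>=x0)&(X<x0+.0015),2]):.0f}' for x0 in xs if (mm&(X>=x0)&(X<x0+.0015)).sum()>2))
E
```

```text
(np.float64(3345373.0), np.float64(-9.000000000000007))
Y range [-0.14716914 -0.14007437 -0.13394883  0.09868459  0.10131661  0.10243012]
y -0.15 3
613:146
y -0.12 366
613:145 614:100 616:146 617:147 619:146 620:146 622:147 623:146 625:147 626:146 628:146 629:146 635:114 637:114 640:114 641:114 643:114 644:114 646:114 647:115 649:115 650:119 652:130 653:130 655:133 656:142 658:144 659:144 661:143 662:137 664:130 665:115 667:114 668:114 670:115 671:115
y -0.09 257
613:147 614:119 616:141 617:146 619:148 620:134 622:147 623:140 625:135 626:138 628:145 629:146 631:138 632:138 634:138 635:138 637:139 638:138 640:138 641:138 643:138 644:138 646:138 647:137 649:132 650:132 652:132 653:132 655:136 656:136 658:135 659:136 661:136 662:136
y -0.06 82
614:114 616:133 617:132 619:122 620:121 622:121 623:122 625:121 626:130 628:143 629:142
y -0.03 86
614:111 616:134 617:133 619:122 620:122 622:122 623:122 625:122 626:130 628:143 629:143
y 0.0 90
614:112 616:133 617:132 619:121 620:122 622:121 623:121 625:121 626:132 628:144 629:142
y 0.03 98
614:112 616:133 617:133 619:122 620:121 622:121 623:121 625:121 626:131 628:142 629:142
y 0.06 213
614:112 616:133 617:133 619:122 620:122 622:121 623:121 625:122 626:129 628:143 629:142 635:113 637:113 638:113 640:113 641:114 643:114 644:115 646:114 647:113 649:113 650:114 652:113 653:113 655:113 656:114 658:113 659:115 662:114 664:114 667:113 668:114 670:113 671:114
y 0.09 211
614:111 616:133 617:133 619:121 620:122 622:121 623:121 625:122 626:129 628:143 629:142 634:114 635:114 637:113 640:114 641:113 643:114 644:114 646:115 647:114 649:113 650:114 652:113 653:114 655:113 656:114 658:114 659:114 661:114 662:114 664:113 665:114 667:114 668:113 670:113 671:113
y 0.12 0
```

```bash

python3 - <<'E'
from h import *
P=np.load('w1P.npy')
m=(P[...,2]>.0965)&(P[...,2]<.115)&(P[...,0]>.36)&(P[...,0]<.53)&(P[...,1]>-.28)&(P[...,1]<-.1)
b=P[m];c,s,a=cv2.minAreaRect(b[:,:2].astype(np.float32));print('handle',len(b),c,s,a)
T=pose()
for a in (61.9,):
    t=np.deg2rad(a);ty=np.array([np.sin(t),-np.cos(t)]);tx=np.array([np.cos(t),np.sin(t)])
    q=b[:,:2];print(np.percentile(q@tx,[0,1,50,99,100]),np.percentile(q@ty,[0,1,50,99,100]))
    p=b[:,:2]
    cx=(np.percentile(q@tx,1)+np.percentile(q@tx,99))/2;cy=(np.percentile(q@ty,1)+np.percentile(q@ty,99))/2
    C=np.array([*(cx*tx+cy*ty),.073]);print(C,'tool delta mm',1000*T[:3,:3].T@(C-T[:3,3]))
a=np.deg2rad(-8.95);x=np.array([np.cos(a),np.sin(a)]);y=np.array([-np.sin(a),np.cos(a)])
m=(P[...,2]>.03)&(P[...,2]<.2)&(P[...,0]>.54)&(P[...,0]<.75)&(P[...,1]>-.3)&(P[...,1]<.05)
b=P[m];X=b[:,:2]@x;Y=b[:,:2]@y;o=(Y<.09)&(Y>-.07)
for yy in (-.05,0,.05,.08):
  k=abs(Y-yy)<.015
  f=k&(abs(b[:,2]-.1215)<.0015); print('floor X',np.percentile(X[f],[1,99]),'z',np.median(b[f,2]))
  f=k&(abs(b[:,2]-.1335)<.0015)&(X<.62); print('lip X',np.percentile(X[f],[1,99]),'z',np.median(b[f,2]))
  f=k&(abs(b[:,2]-.143)<.0015)&(X<.635); print('back X',np.percentile(X[f],[1,99]),'z',np.median(b[f,2]))
f=(abs(b[:,2]-.1465)<.002)&(X>.62)&(X<.627);print('keeper Y',np.percentile(Y[f],[0,1,99,100]))
E
```

```text
handle 640 (0.4421999752521515, -0.17761150002479553) (0.08045941591262817, 0.01699308678507805) 61.630027770996094
[0.01133725 0.01260909 0.05451471 0.0915053  0.09183747] [0.46507565 0.46618683 0.47409989 0.4812054  0.48241091]
[ 0.44237963 -0.17719545  0.073     ] tool delta mm [-119.06655733  -55.15203695  228.43899466]
floor X [0.61544995 0.6445485 ] z 0.12134911786117186
lip X [0.61547514 0.61822929] z 0.13323176142446239
back X [0.62739025 0.63022415] z 0.14259917792705878
floor X [0.61543121 0.62755891] z 0.12143100218883252
lip X [0.6155293  0.61822272] z 0.13304569334201236
back X [0.62744189 0.63024093] z 0.14280521783273975
floor X [0.61548796 0.62749698] z 0.1213368205772406
lip X [0.61538822 0.61824794] z 0.13309816172605698
back X [0.62742196 0.63033277] z 0.14263927064781567
floor X [0.61546728 0.65249182] z 0.12125035384483923
lip X [0.61543436 0.61823906] z 0.1331127725973263
back X [0.62743173 0.6303422 ] z 0.14269208146871554
keeper Y [-0.12973931 -0.1291323  -0.08728156 -0.08708875]
```

Request:
servo_tool(steps=[[-30, -14, 25, 0, 0, -1], [-60, -28, 50, 0, 0, -1.9], [-90, -41, 75, 0, 0, -1.9], [-119, -55, 100, 0, 0, -1.9], [-119, -55, 135, 0, 0, -1.9], [-119, -55, 165, 0, 0, -1.9], [-119, -55, 180, 0, 0, -1.9], [-119, -55, 180, 0, 0, -1.9]], hand=120)

```text
clock: 3.6
position: [0.4411, -0.176, 0.1194]
ee_rot: [-0.002, 0.858, 0.514, -0.001]
contact_force: [0.9, 1.0, -0.3]
width: 0.0455
```

```bash

python3 - <<'E'
from h import *
T=pose();s=telemetry.get_state();print(T[:3,3],s['width'],s['contact_force'])
im,d=cams.get_image('wrist');save('wrist2',im)
E
```

```text
[ 0.44114131 -0.176027    0.11937999] 0.0454742731322174 [ 0.93140906  1.01503079 -0.3372329 ]
```

View pics/wrist2.png

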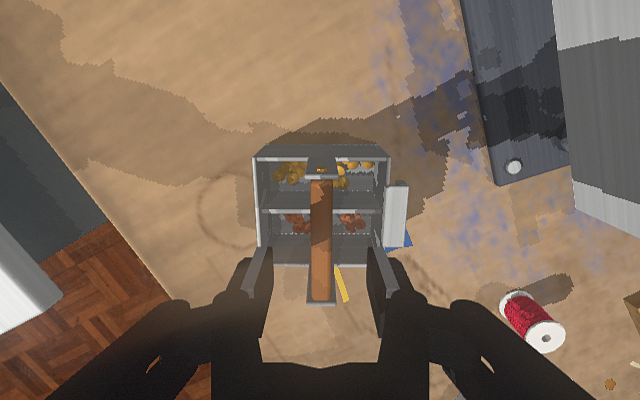

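The handle bar is centred between the jaws at col 321 and vertical in the image, and the hook is on the right at (397,215). I'll go down and grip.

Request:
servo_tool(steps=[[1, 1, 20, 0, 0, 0], [1, 1, 38, 0, 0, 0], [1, 1, 46, 0, 0, 0], [1, 1, 46, 0, 0, 0]])

```text
clock: 4.05
position: [0.4445, -0.1762, 0.0754]
ee_rot: [-0.0, 0.857, 0.515, -0.0]
contact_force: [-1.0, 0.4, 0.1]
width: 0.045
```

Request:
servo_tool(steps=[[0, 0, 0, 0, 0, 0], [0, 0, 0, 0, 0, 0], [0, 0, 0, 0, 0, 0], [0, 0, 0, 0, 0, 0], [0, 0, 0, 0, 0, 0], [0, 0, 0, 0, 0, 0], [0, 0, 0, 0, 0, 0], [0, 0, 0, 0, 0, 0]], hand=255, grip_force=60)

```text
clock: 4.85
position: [0.4443, -0.176, 0.0757]
ee_rot: [-0.0, 0.857, 0.515, -0.0]
contact_force: [-2.3, 1.6, 5.8]
width: 0.0106
```

Request:
servo_tool(steps=[[0, 0, -5, 0, 0, 0], [0, 0, -20, 0, 0, 0], [0, 0, -40, 0, 0, 0], [0, 0, -65, 0, 0, 0], [0, 0, -90, 0, 0, 0], [0, 0, -110, 0, 0, 0], [0, 0, -115, 0, 0, 0], [0, 0, -115, 0, 0, 0]])

```text
clock: 5.65
position: [0.4448, -0.1764, 0.1905]
ee_rot: [0.001, 0.857, 0.515, 0.0]
contact_force: [-1.0, 0.5, -4.5]
width: 0.0109
```

```bash

python3 - <<'E'
from h import *
T=pose();s=telemetry.get_state();print(T,s['clock'],s['width'],s['contact_force'],s['moment'])
im,d=cams.get_image('wrist');save('wrist3',im)
P=cloud(d,'wrist',T@np.array(cams.camera_model('wrist')['tool_from_camera']));np.save('w3P.npy',P)
Q=(P-T[:3,3])@T[:3,:3]  # tool coords
np.save('w3Q.npy',Q)
E
```

```text
[[ 4.69990358e-01  8.82670526e-01  1.34374835e-03  4.44813808e-01]
 [ 8.82671541e-01 -4.69989600e-01 -8.52716247e-04 -1.76350887e-01]
 [-1.21119752e-04  1.58685684e-03 -9.99998734e-01  1.90540588e-01]
 [ 0.00000000e+00  0.00000000e+00  0.00000000e+00  1.00000000e+00]] 5.65 0.010941451188716549 [-1.03937847  0.50950848 -4.46744113] [ 0.02680205  0.01323254 -0.04812316]
```

View pics/wrist3.png

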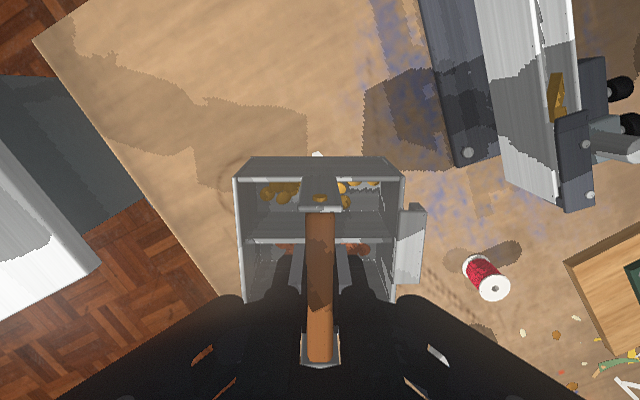

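```bash

python3 - <<'E'
from h import *
Q=np.load('w3Q.npy')*1000
def reg(u0,u1,v0,v1): return Q[v0:v1,u0:u1].reshape(-1,3)
# bridge top patch approx cols 398-424 rows 205-283
b=reg(400,424,208,280); m=abs(b[:,2]-17)<8; b=b[m];print('bridge n',len(b),np.percentile(b,[1,50,99],axis=0))
A=np.c_[b[:,0]-np.median(b[:,0]),b[:,1]-np.median(b[:,1]),np.ones(len(b))]
k=np.linalg.lstsq(A,b[:,2],rcond=None)[0];print('plane',k)
h=reg(308,332,215,350);m=abs(h[:,2]+24)<6;h=h[m];print('handle',len(h),np.percentile(h,[1,50,99],axis=0))
A=np.c_[h[:,0]-np.median(h[:,0]),h[:,1]-np.median(h[:,1]),np.ones(len(h))];print(np.linalg.lstsq(A,h[:,2],rcond=None)[0])
# whole rim: z within 20.7+-2.5
m=(abs(Q[...,2]-20.7)<2.2)&(abs(Q[...,1])<70)&(abs(Q[...,0])<70);r=Q[m];print('rim',len(r),cv2.minAreaRect(r[:,:2].astype(np.float32)),np.percentile(r,[1,50,99],axis=0))
A=np.c_[r[:,0],r[:,1],np.ones(len(r))];print(np.linalg.lstsq(A,r[:,2],rcond=None)[0])
for row in (215,240,265): print(row,[(c,np.round(Q[row,c],1).tolist()) for c in range(376,432,4)])
E
```

```text
bridge n 1634 [[-21.07179597  43.29506904  15.34238365]
 [  1.42999245  50.18449106  16.69466397]
 [ 19.32275163  56.67949493  21.44602214]]
plane [1.63134582e-02 3.71527914e-02 1.68046560e+01]
handle 3228 [[-30.62946575  -4.24614397 -26.23876875]
 [  3.47794558   0.54323979 -24.87490211]
 [ 32.70334507   5.7366664  -23.39247897]]
[-2.38471225e-04  1.26450811e-02 -2.48637034e+01]
rim 2232 ((-1.1740837097167969, 6.268825531005859), (102.57257843017578, 77.97383880615234), 89.9926986694336) [[-38.31160616 -44.55449882  18.58068161]
 [ 27.93062378 -19.14051931  20.22414618]
 [ 37.52441885  52.55444621  22.81053114]]
[-3.83870829e-04  1.11387607e-02  2.04569145e+01]
215 [(376, [-1.2, 39.0, 63.7]), (380, [-1.0, 41.6, 63.2]), (384, [3.5, 41.9, 51.6]), (388, [8.5, 41.6, 38.9]), (392, [11.5, 42.1, 31.1]), (396, [14.8, 42.3, 22.6]), (400, [17.2, 42.8, 16.5]), (404, [17.0, 45.0, 16.9]), (408, [17.1, 47.1, 16.7]), (412, [16.9, 49.3, 17.3]), (416, [17.2, 51.1, 16.4]), (420, [17.2, 53.2, 16.4]), (424, [16.9, 55.6, 17.1]), (428, [-50.9, 119.7, 191.3])]
240 [(376, [-2.6, 33.2, 27.8]), (380, [-3.1, 35.7, 28.8]), (384, [-2.9, 37.9, 28.4]), (388, [-3.3, 40.4, 29.2]), (392, [-1.9, 42.1, 26.4]), (396, [2.3, 42.1, 17.6]), (400, [2.9, 43.8, 16.2]), (404, [3.2, 45.8, 15.7]), (408, [2.3, 48.5, 17.6]), (412, [2.9, 50.3, 16.4]), (416, [2.9, 52.5, 16.4]), (420, [2.5, 54.9, 17.2]), (424, [-81.0, 118.2, 191.1]), (428, [-80.6, 122.5, 190.5])]
265 [(376, [-39.9, 41.2, 64.5]), (380, [-33.5, 41.8, 53.3]), (384, [-26.6, 41.8, 41.3]), (388, [-21.0, 42.1, 31.6]), (392, [-15.5, 42.1, 22.1]), (396, [-12.7, 43.1, 17.2]), (400, [-12.4, 45.1, 16.7]), (404, [-12.9, 47.6, 17.5]), (408, [-12.4, 49.5, 16.7]), (412, [-12.7, 51.9, 17.1]), (416, [-12.6, 54.0, 16.9]), (420, [-12.2, 56.0, 16.3]), (424, [-112.3, 121.1, 190.5]), (428, [-112.3, 125.7, 190.4])]
```

Request:
servo_tool(steps=[[12, 6, 0, 0, 0, -2], [30, 14, 0, 0, 0, -5], [50, 24, 0, 0, 0, -8], [72, 34, 0, 0, 0, -11], [94, 45, 0, 0, 0, -14], [112, 54, 0, 0, 0, -17], [125, 60, 0, 0, 0, -19], [131, 63, 0, 0, 0, -19.1]])

```text
clock: 6.5
position: [0.5625, -0.0887, 0.189]
ee_rot: [-0.001, 0.759, 0.651, -0.0]
contact_force: [-1.6, -0.3, -2.5]
width: 0.011
```

Request:
servo_tool(steps=[[0, 0, 0, 0, 0, 0], [0, 0, 0, 0, 0, 0], [0, 0, 0, 0, 0, 0]])

```text
clock: 6.8
position: [0.5609, -0.0906, 0.1903]
ee_rot: [-0.0, 0.76, 0.65, -0.0]
contact_force: [-0.2, 0.1, -2.9]
width: 0.0111
```

```bash

python3 - <<'E'
from h import *
T=pose();s=telemetry.get_state();print(T,s['clock'],s['width'],s['contact_force'],s['moment'])
im,d=cams.get_image('wrist');save('wrist4',im)
P=cloud(d,'wrist',T@np.array(cams.camera_model('wrist')['tool_from_camera']));np.save('w4P.npy',P)
np.save('w4Q.npy',(P-T[:3,3])@T[:3,:3])
im,d=cams.get_image('scene');save('scene4',im)
E
```

```text
[[ 1.56141225e-01  9.87734512e-01 -6.72222959e-04  5.60857673e-01]
 [ 9.87734649e-01 -1.56141467e-01 -3.24122463e-04 -9.05784710e-02]
 [-4.25108822e-04 -6.13369030e-04 -9.99999722e-01  1.90260978e-01]
 [ 0.00000000e+00  0.00000000e+00  0.00000000e+00  1.00000000e+00]] 6.8 0.011146976097747075 [-0.16178176  0.1074676  -2.88667073] [0.04244715 0.00398546 0.037712  ]
```

View pics/wrist4.png

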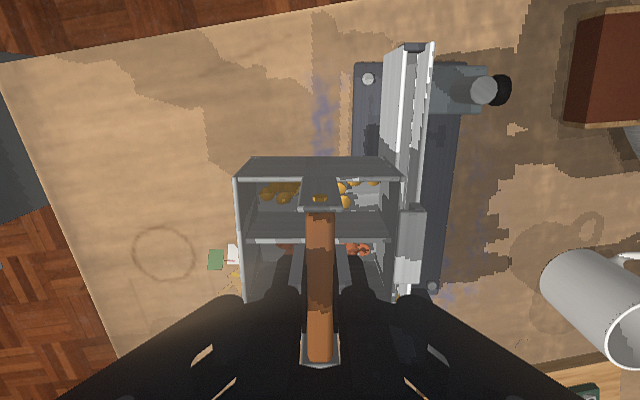

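View pics/scene4.png

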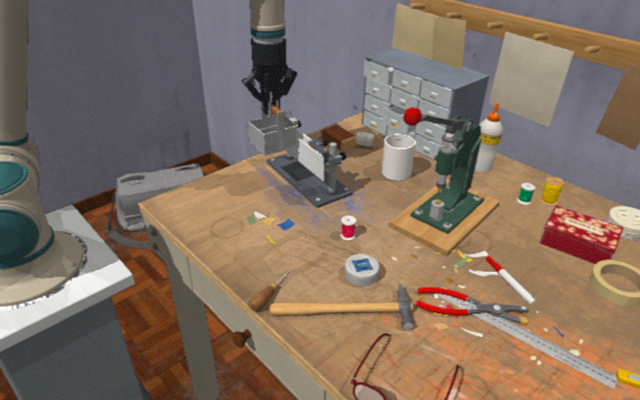

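```bash

python3 - <<'E'
from h import *
Q=np.load('w4Q.npy')*1000
fl=190.3-121.3
q=Q.reshape(-1,3)
for x0 in (40,60,80,95):
    k=(abs(q[:,0]-x0)<6)&(q[:,1]>35)&(q[:,1]<75)
    for nm,z in (('lip',fl-12),('floor',fl),('back',fl-21.5)):
        f=k&(abs(q[:,2]-z)<1.8); 
        if f.sum()>8: print(x0,nm,f.sum(),np.percentile(q[f,1],[1,99]).round(2),np.median(q[f,2]).round(2))
v,u=np.mgrid[0:400,0:640]
b=Q[208:282,396:428].reshape(-1,3);b=b[abs(b[:,2]-17)<2.5];print('bridge',np.percentile(b,[1,50,99],axis=0).round(1))
m=(abs(Q[...,2]-20.7)<2.2)&(abs(Q[...,1])<42)&(abs(Q[...,0])<70);r=Q[m];print(np.linalg.lstsq(np.c_[r[:,0],r[:,1],np.ones(len(r))],r[:,2],rcond=None)[0],np.percentile(r,[1,99],axis=0))
E
```

```text
40 lip 148 [35.84 59.51] 57.16
40 floor 228 [36.47 59.52] 68.74
40 back 134 [35.87 62.24] 47.75
60 lip 145 [47.   59.64] 57.16
60 floor 231 [47.02 59.45] 68.83
60 back 118 [59.04 62.09] 47.74
80 lip 157 [46.96 59.52] 57.19
80 floor 259 [47.06 59.6 ] 68.79
80 back 131 [58.91 62.31] 47.52
95 lip 201 [47.01 59.69] 57.0
95 floor 257 [47.04 59.51] 68.83
95 back 137 [58.82 62.25] 47.57
bridge [[-22.5  42.1  15.3]
 [  0.3  49.3  16.7]
 [ 19.   56.6  18.6]]
[-1.32869980e-02  8.42640952e-03  2.09950646e+01] [[-39.08915288 -41.97797117  18.63064536]
 [ 37.37669808  41.9319065   22.80363708]]
```

Request:
servo_tool(steps=[[0, 0.7, 4, 0, 0, 0], [0, 0.7, 8, 0, 0, 0], [0, 0.7, 13, 0, 0, 0], [0, 0.7, 18, 0, 0, 0], [0, 0.7, 21, 0, 0, 0], [0, 0.7, 23, 0, 0, 0], [0, 0.7, 23, 0, 0, 0], [0, 0.7, 23, 0, 0, 0]])

```text
clock: 7.7
position: [0.5624, -0.0902, 0.1674]
ee_rot: [0.0, 0.76, 0.65, 0.0]
contact_force: [0.8, -0.1, -3.0]
width: 0.011
```

```bash
cat > meas.py <<'E'
from h import *
import sys
n=sys.argv[1]
T=pose();s=telemetry.get_state();print(T[:3,3].round(4),s['clock'],s['width'],s['contact_force'].round(2),s['moment'].round(3))
im,d=cams.get_image('wrist');save('w_'+n,im)
P=cloud(d,'wrist',T@np.array(cams.camera_model('wrist')['tool_from_camera']))
a=np.deg2rad(-8.95);ex=np.array([np.cos(a),np.sin(a),0]);ey=np.array([-np.sin(a),np.cos(a),0])
o=.6229*ex-.0227*ey
S=np.stack([(P-o)@ex,(P-o)@ey,P[...,2]],-1)*1000; np.save('S_'+n+'.npy',S)
q=S[:, :].reshape(-1,3)
k=(abs(q[:,1])<125)
for nm,z in (('lip',133.2),('back',142.7)):
    f=k&(abs(q[:,2]-z)<1.5)&(q[:,1]>60)&(abs(q[:,0])<12); 
    if f.sum()>8: print(nm,f.sum(),np.percentile(q[f,0],[1,99]).round(2),np.median(q[f,2]).round(2))
b=S[205:285,396:428].reshape(-1,3);h=float(T[2,3]*1000-16.9);b=b[(abs(b[:,2]-h)<4)&(b[:,0]<8)&(b[:,0]>-10)];print('bridge',h,len(b),np.percentile(b,[1,50,99],axis=0).round(1))
hb=S[215:350,308:332].reshape(-1,3);hb=hb[abs(hb[:,2]-(T[2,3]*1000+24.5))<5];print('handle',np.percentile(hb,[1,50,99],axis=0).round(1))
E
python3 meas.py 5
```

```text
[ 0.5624 -0.0902  0.1674] 7.7 0.010968581066234087 [ 0.84 -0.12 -2.99] [ 0.01   0.049 -0.026]
lip 1128 [-7.83  4.76] 133.2
back 828 [3.94 7.37] 142.57
bridge 150.46200313254874 1822 [[ -9.9  -2.9 148.4]
 [ -3.3  20.3 150.7]
 [  3.4  40.2 152.1]]
handle [[-57.7  -9.8 190.8]
 [-52.9  24.4 192.2]
 [-47.7  53.6 193.6]]
```

View pics/w_5.png

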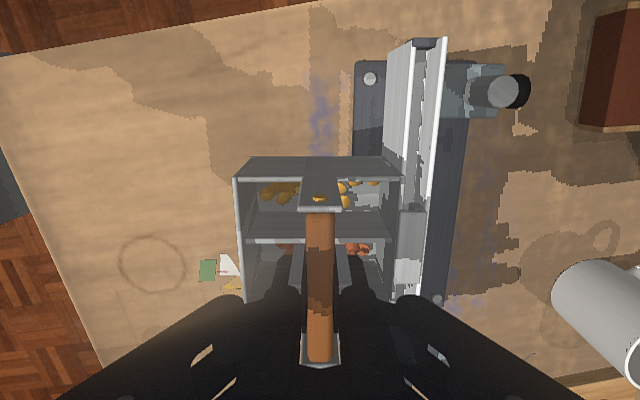

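Request:
servo_tool(steps=[[0, 0, 1, 0, 0, 0], [0, 0, 2, 0, 0, 0], [0, 0, 3, 0, 0, 0], [0, 0, 4, 0, 0, 0], [0, 0, 5, 0, 0, 0], [0, 0, 6, 0, 0, 0], [0, 0, 6, 0, 0, 0]])

```text
clock: 8.45
position: [0.5622, -0.0902, 0.1611]
ee_rot: [-0.0, 0.76, 0.65, -0.0]
contact_force: [-0.1, -0.0, -1.8]
width: 0.0107
```

Request:
servo_tool(steps=[[0, 0, 1, 0, 0, 0], [0, 0, 2, 0, 0, 0], [0, 0, 2, 0, 0, 0]])

```text
clock: 8.75
position: [0.5622, -0.0902, 0.1591]
ee_rot: [-0.0, 0.76, 0.65, -0.0]
contact_force: [0.3, 0.9, -3.4]
width: 0.0107
```

Hook about 2 mm above the floor and no contact yet. I'll continue in 0.5–1 mm steps.

Request:
servo_tool(steps=[[0, 0, 0.5, 0, 0, 0], [0, 0, 1, 0, 0, 0], [0, 0, 1, 0, 0, 0]])

```text
clock: 9.05
position: [0.5622, -0.0902, 0.1582]
ee_rot: [-0.0, 0.76, 0.65, -0.0]
contact_force: [0.1, -0.0, -3.0]
width: 0.0109
```

Request:
servo_tool(steps=[[0, 0, 0.5, 0, 0, 0], [0, 0, 1, 0, 0, 0], [0, 0, 1, 0, 0, 0]])

```text
clock: 9.35
position: [0.5622, -0.0902, 0.1572]
ee_rot: [-0.0, 0.76, 0.65, -0.0]
contact_force: [-0.9, -0.8, -2.8]
width: 0.0107
```

Request:
servo_tool(steps=[[0, 0, 0.5, 0, 0, 0], [0, 0, 0.5, 0, 0, 0], [0, 0, 0.5, 0, 0, 0]])

```text
clock: 9.65
position: [0.5622, -0.0902, 0.157]
ee_rot: [0.0, 0.76, 0.65, -0.0]
contact_force: [-0.5, -0.4, -0.9]
width: 0.0108
```

Request:
servo_tool(steps=[[0, 0, 0.5, 0, 0, 0], [0, 0, 0.5, 0, 0, 0], [0, 0, 0.5, 0, 0, 0]])

```text
clock: 9.95
position: [0.5621, -0.0902, 0.1568]
ee_rot: [0.0, 0.76, 0.65, -0.0]
contact_force: [-3.4, 1.1, 3.4]
width: 0.011
```

Request:
servo_tool(steps=[[0, 0, -0.2, 0, 0, 0], [0, 0, -0.2, 0, 0, 0], [0, 0, -0.2, 0, 0, 0]])

```text
clock: 10.25
position: [0.5621, -0.0902, 0.1568]
ee_rot: [-0.0, 0.76, 0.65, -0.0]
contact_force: [-4.3, 1.3, 3.4]
width: 0.0109
```

```bash
python3 meas.py 6; python3 meas.py 6b|head -1
python3 - <<'E'
from h import *
im,d=cams.get_image('scene');save('scene6',cv2.resize(im[90:220,220:400],None,fx=4,fy=4))
E
```

```text
[ 0.5621 -0.0902  0.1568] 10.25 0.010873028447973937 [-4.33  1.26  3.38] [0.085 0.439 0.018]
lip 1271 [-7.77  4.83] 133.24
back 955 [4.03 7.34] 142.62
bridge 139.86236734235007 2105 [[ -9.9  -2.8 136.8]
 [ -2.4  18.7 140.3]
 [  5.5  40.3 143. ]]
handle [[-58.   -9.8 180.1]
 [-53.2  24.4 181.6]
 [-48.   53.5 183. ]]
[ 0.5621 -0.0902  0.1567] 10.3 0.01076869996246584 [-4.29  1.12  3.81] [0.088 0.45  0.022]
```

View pics/scene6.png

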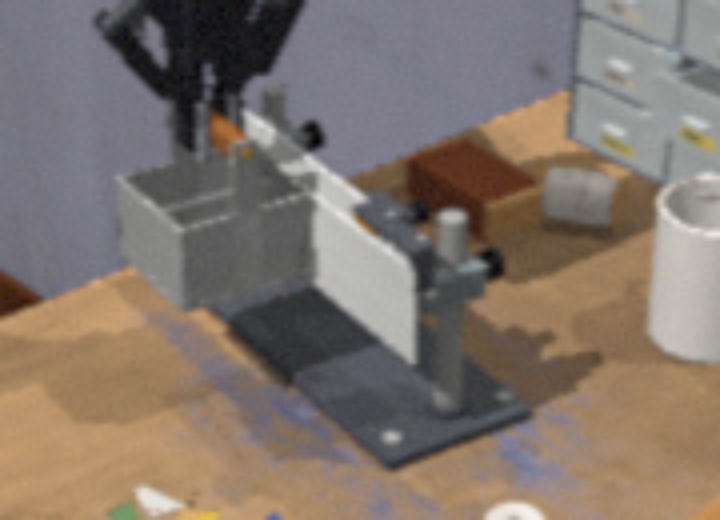

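Request:
servo_tool(steps=[[0, -0.3, -0.2, 0, 0, 0], [0, -0.6, -0.2, 0, 0, 0], [0, -0.6, -0.2, 0, 0, 0]])

```text
clock: 10.7
position: [0.562, -0.0902, 0.1567]
ee_rot: [0.0, 0.76, 0.65, 0.0]
contact_force: [-3.2, -0.2, 3.5]
width: 0.0112
```

Request:
servo_tool(steps=[[0, -0.3, -0.2, 0, 0, 0], [0, -0.6, -0.4, 0, 0, 0], [0, -0.6, -0.4, 0, 0, 0]])

```text
clock: 11.0
position: [0.562, -0.0902, 0.1568]
ee_rot: [0.001, 0.76, 0.65, 0.0]
contact_force: [0.8, 0.8, -0.6]
width: 0.0107
```

Request:
servo_tool(steps=[[-3, 0, 0.1, 0, 0, 0], [-8, 0, 0.2, 0, 0, 0], [-13, 0, 0.2, 0, 0, 0], [-18, 0, 0.2, 0, 0, 0], [-23, 0, 0.2, 0, 0, 0], [-28, 0, 0.2, 0, 0, 0], [-33, 0, 0.2, 0, 0, 0], [-33, 0, 0.2, 0, 0, 0]])

```text
clock: 11.8
position: [0.5557, -0.1238, 0.1568]
ee_rot: [0.0, 0.76, 0.65, -0.001]
contact_force: [-0.9, -0.9, 0.5]
width: 0.011
```

```bash
python3 meas.py 7
```

```text
[ 0.5557 -0.1238  0.1568] 11.8 0.010989118541144427 [-0.92 -0.92  0.49] [-0.111 -0.046 -0.045]
lip 896 [-7.92  4.83] 133.04
back 720 [3.98 7.33] 142.5
bridge 139.94698729437573 1865 [[ -9.9 -37.3 136.4]
 [ -3.2 -15.7 140.3]
 [  4.9   5.9 142.3]]
handle [[-59.1 -44.  180.2]
 [-54.1  -9.9 181.7]
 [-49.1  19.4 183.1]]
```

Request:
servo_tool(steps=[[-3, 0, 0.1, 0, 0, 0], [-6, 0, 0.2, 0, 0, 0], [-9, 0, 0.2, 0, 0, 0], [-12, 0, 0.2, 0, 0, 0], [-12, 0, 0.2, 0, 0, 0]])

```text
clock: 12.35
position: [0.5541, -0.1348, 0.1568]
ee_rot: [0.0, 0.76, 0.65, 0.0]
contact_force: [0.6, 1.8, 0.9]
width: 0.0107
```

Request:
servo_tool(steps=[[-3, 0, 0, 0, 0, 0], [-6, 0, 0, 0, 0, 0], [-9, 0, 0, 0, 0, 0], [-12, 0, 0, 0, 0, 0], [-12, 0, 0, 0, 0, 0]])

```text
clock: 12.85
position: [0.5518, -0.1455, 0.1568]
ee_rot: [-0.001, 0.76, 0.65, 0.0]
contact_force: [-0.6, 4.3, 2.7]
width: 0.0108
```

```bash
python3 meas.py 8
```

```text
[ 0.5518 -0.1455  0.1568] 12.85 0.010798517199622803 [-0.64  4.29  2.71] [ 0.876 -0.078  0.251]
lip 471 [-7.77  4.94] 133.12
back 360 [3.95 7.25] 142.63
bridge 139.91326994103437 1743 [[ -9.9 -58.8 136.2]
 [ -3.7 -37.2 140.3]
 [  4.7 -15.5 142. ]]
handle [[-59.6 -66.2 180.2]
 [-54.8 -32.  181.7]
 [-49.6  -2.7 183.1]]
```

View pics/w_8.png

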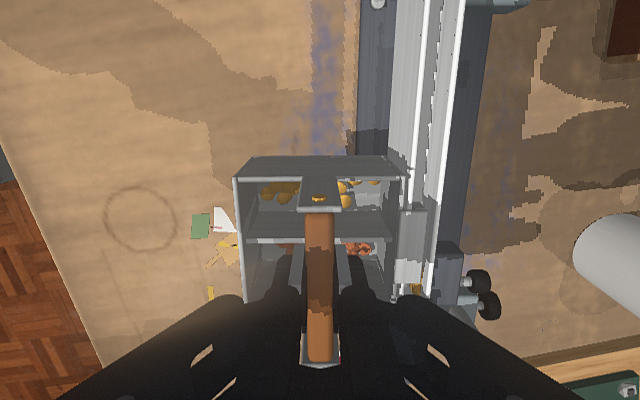

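Request:
servo_tool(steps=[[-3, 0, 0.1, 0, 0, 0], [-6, 0, 0.1, 0, 0, 0], [-9, 0, 0.1, 0, 0, 0], [-12, 0, 0.1, 0, 0, 0], [-12, 0, 0.1, 0, 0, 0]])

```text
clock: 13.4
position: [0.5498, -0.1577, 0.1567]
ee_rot: [-0.001, 0.76, 0.65, -0.0]
contact_force: [-1.6, 4.2, 2.8]
width: 0.0107
```

Request:
servo_tool(steps=[[-3, 0, 0, 0, 0, 0], [-6, 0, 0, 0, 0, 0], [-9, 0, 0, 0, 0, 0], [-12, 0, 0, 0, 0, 0], [-12, 0, 0, 0, 0, 0]])

```text
clock: 13.9
position: [0.548, -0.1696, 0.1567]
ee_rot: [-0.001, 0.76, 0.65, -0.0]
contact_force: [-1.2, 4.5, 2.8]
width: 0.0108
```

```bash
python3 meas.py 9
```

```text
[ 0.548  -0.1696  0.1567] 13.9 0.010786917383919604 [-1.22  4.47  2.83] [0.83  0.082 0.264]
bridge 139.81799685169838 1151 [[ -9.9 -79.  136.3]
 [ -4.3 -53.4 140.4]
 [  4.5 -39.9 141.8]]
handle [[-59.6 -90.5 180.1]
 [-54.4 -56.2 181.6]
 [-49.6 -27.  182.9]]
```

Request:
servo_tool(steps=[[-3, 0, -0.2, 0, 0, 0], [-6, 0, -0.2, 0, 0, 0], [-9, 0, -0.2, 0, 0, 0], [-12, 0, -0.2, 0, 0, 0], [-15, 0, -0.2, 0, 0, 0], [-15, 0, -0.2, 0, 0, 0]])

```text
clock: 14.55
position: [0.5457, -0.1846, 0.1568]
ee_rot: [-0.001, 0.76, 0.65, -0.0]
contact_force: [-2.3, 5.0, 2.7]
width: 0.0106
```

Request:
servo_tool(steps=[[-3, 0, 0, 0, 0, 0], [-6, 0, 0, 0, 0, 0], [-9, 0, 0, 0, 0, 0], [-12, 0, 0, 0, 0, 0], [-12, 0, 0, 0, 0, 0]])

```text
clock: 15.05
position: [0.5439, -0.1966, 0.1567]
ee_rot: [-0.0, 0.76, 0.65, -0.0]
contact_force: [-1.4, 4.4, 2.2]
width: 0.0112
```

```bash
python3 meas.py 10
```

```text
[ 0.5439 -0.1966  0.1567] 15.05 0.011214653241352495 [-1.42  4.4   2.2 ] [0.692 0.072 0.223]
bridge 139.84377232335152 177 [[ -10.  -109.8  135.9]
 [  -9.5  -81.5  140.2]
 [   0.8  -66.9  143.7]]
handle [[ -59.4 -117.8  180.2]
 [ -54.6  -83.7  181.6]
 [ -49.4  -54.4  183. ]]
```

View pics/w_10.png

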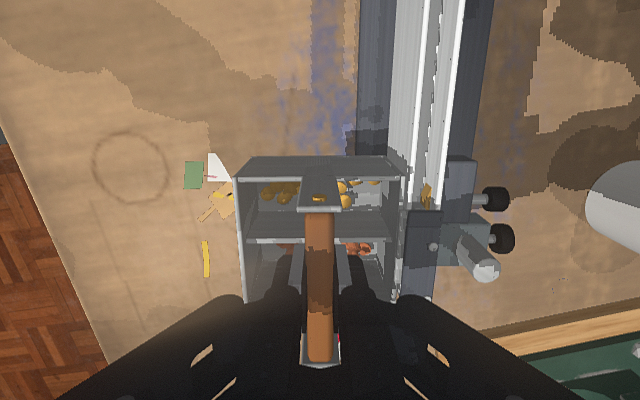

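Request:
servo_tool(steps=[[-1, 0, 0, 0, 0, 0], [-2, 0, 0, 0, 0, 0], [-3, 0, 0, 0, 0, 0], [-4, 0, 0, 0, 0, 0], [-4, 0, 0, 0, 0, 0]])

```text
clock: 15.6
position: [0.5435, -0.2002, 0.1568]
ee_rot: [-0.0, 0.76, 0.65, 0.0]
contact_force: [-2.3, 5.6, 2.9]
width: 0.0109
```

Request:
servo_tool(steps=[[-0.5, 0, 0, 0, 0, 0], [-1, 0, 0, 0, 0, 0], [-1.5, 0, 0, 0, 0, 0], [-1.5, 0, 0, 0, 0, 0]])

```text
clock: 16.0
position: [0.5438, -0.2028, 0.1567]
ee_rot: [0.001, 0.76, 0.65, -0.0]
contact_force: [0.4, 1.6, 0.6]
width: 0.011
```

```bash
python3 meas.py 11
```

```text
[ 0.5438 -0.2028  0.1567] 16.0 0.01102907524685397 [0.44 1.58 0.62] [ 0.308 -0.169  0.038]
bridge 139.83439607813855 139 [[ -10.  -116.5  135.9]
 [  -9.6  -94.2  140.4]
 [  -8.8  -72.5  143.6]]
handle [[ -58.6 -124.   180.2]
 [ -53.4  -89.7  181.6]
 [ -48.6  -60.4  183. ]]
```

View pics/w_11.png

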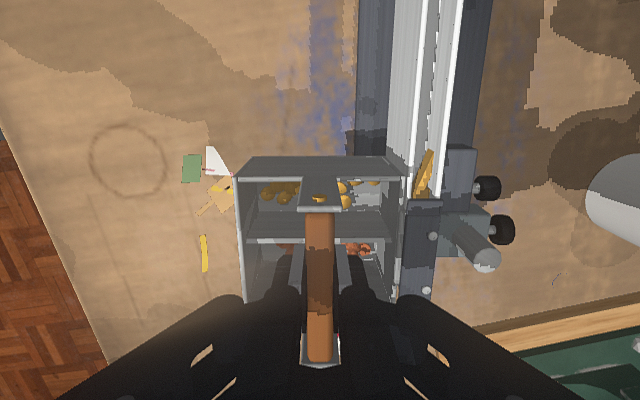

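```bash
python3 - <<'E'
from h import *
for n in ('10','11'):
    S=np.load(f'S_{n}.npy');im=cv2.imread(f'pics/w_{n}.png')
    hsv=cv2.cvtColor(im,cv2.COLOR_BGR2HSV)
    m=(hsv[...,0]>12)&(hsv[...,0]<30)&(hsv[...,1]>110);m[:, :408]=0;m[:,440:]=0;m[:120]=0;m[225:]=0
    print(n,m.sum(),np.percentile(S[m],[2,50,98],axis=0).round(1))
    cv2.imwrite(f'pics/z{n}.png',cv2.resize(im[130:250,370:500],None,fx=4,fy=4,interpolation=cv2.INTER_CUBIC))
E
```

```text
10 182 [[  1.7 -68.3 125.4]
 [  3.2 -62.  132.5]
 [  4.5 -56.7 135.3]]
11 609 [[ -2.7 -68.2 125.7]
 [  1.3 -57.6 133.8]
 [  4.4 -44.5 135.4]]
```

View pics/z11.png

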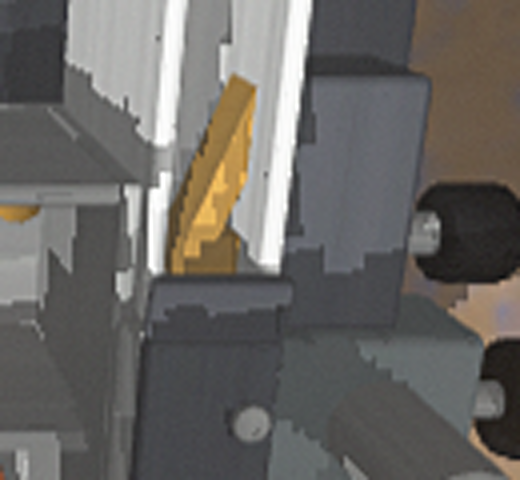

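Request:
servo_tool(steps=[[0, 0, 0, 0, 0, 0], [0, 0, 0, 0, 0, 0], [0, 0, 0, 0, 0, 0], [0, 0, 0, 0, 0, 0], [0, 0, 0, 0, 0, 0]], hand=120)

```text
clock: 16.55
position: [0.5435, -0.2023, 0.1568]
ee_rot: [0.0, 0.76, 0.65, -0.0]
contact_force: [-0.8, 0.0, -1.0]
width: 0.0451
```

Request:
servo_tool(steps=[[0, -1, -5, 0, 0, 0], [0, -1, -15, 0, 0, 0], [0, -1, -30, 0, 0, 0], [0, -1, -50, 0, 0, 0], [0, -1, -75, 0, 0, 0], [0, -1, -100, 0, 0, 0], [0, -1, -120, 0, 0, 0], [0, -1, -120, 0, 0, 0]])

```text
clock: 17.35
position: [0.5442, -0.2028, 0.281]
ee_rot: [0.004, 0.76, 0.65, 0.001]
contact_force: [0.4, -0.2, 0.1]
width: 0.0451
```

```bash
python3 meas.py 12
python3 - <<'E'
from h import *
S=np.load('S_12.npy');im=cv2.imread('pics/w_12.png')
def st(nm,m): print(nm,m.sum(),np.percentile(S[m],[1,50,99],axis=0).round(1).tolist())
z=S[...,2];x=S[...,0];y=S[...,1]
hm=(z>165)&(z<190)&(x>-75)&(x<-40)&(y<-40)&(y>-145);st('handle',hm)
r=(z>120)&(z<150)&(x>-105)&(x<-9)&(y<-50)&(y>-140);st('rim',r)
q=S[r];print('slopes',np.linalg.lstsq(np.c_[q[:,:2],np.ones(len(q))],q[:,2],rcond=None)[0])
hsv=cv2.cvtColor(im,cv2.COLOR_BGR2HSV);m=(hsv[...,0]>12)&(hsv[...,0]<30)&(hsv[...,1]>110)&(abs(x)<8)&(y<-35)&(y>-80)&(z>115);st('bolt',m)
im,d=cams.get_image('scene');save('scene12',cv2.resize(im[90:260,220:440],None,fx=3.4,fy=3.4))
E
```

```text
[ 0.5442 -0.2028  0.281 ] 17.35 0.04511886709116885 [ 0.39 -0.2   0.13] [-0.032  0.017  0.002]
handle 1640 [[-66.0, -134.7, 168.0], [-57.7, -92.1, 177.6], [-50.1, -55.1, 179.4]]
rim 2370 [[-100.1, -135.2, 120.2], [-43.8, -95.2, 130.7], [-9.3, -55.7, 147.8]]
slopes [9.14360303e-02 3.45910287e-02 1.39208154e+02]
bolt 166 [[-4.1, -66.2, 125.8], [1.3, -58.7, 134.0], [4.5, -45.0, 146.2]]Traceback (most recent call last):
  File "meas.py", line 15, in <module>
    b=S[205:285,396:428].reshape(-1,3);h=float(T[2,3]*1000-16.9);b=b[(abs(b[:,2]-h)<4)&(b[:,0]<8)&(b[:,0]>-10)];print('bridge',h,len(b),np.percentile(b,[1,50,99],axis=0).round(1))
                                                                                                                                        ~~~~~~~~~~~~~^^^^^^^^^^^^^^^^^^^^
    return _quantile_unchecked(
        a, q, axis, out, overwrite_input, method, keepdims, weights)
    return _ureduce(a,
                    func=_quantile_ureduce_func,
    ...<5 lines>...
                    overwrite_input=overwrite_input,
                    method=method)
    r = func(a, **kwargs)
    result = _quantile(arr,
                       quantiles=q,
    ...<2 lines>...
                       out=out,
                       weights=wgt)
    slices_having_nans = np.isnan(arr[-1, ...])
                                  ~~~^^^^^^^^^
IndexError: index -1 is out of bounds for axis 0 with size 0
```

View pics/w_12.png

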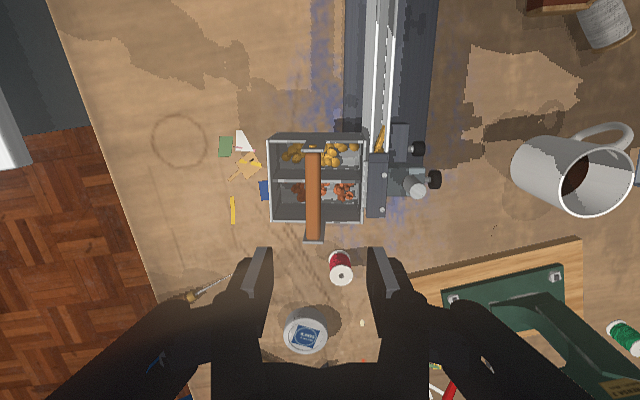

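View pics/scene12.png

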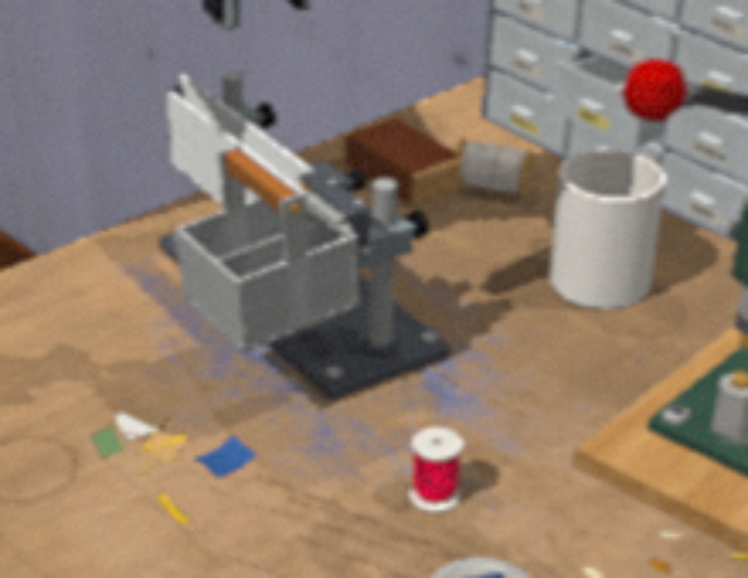

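```bash
python3 - <<'E'
from h import *
S=np.load('S_12.npy');z=S[...,2];x=S[...,0];y=S[...,1]
h=S[(z>175)&(z<184)&(x>-75)&(x<-40)&(y<-60)&(y>-130)];print('handle slope',np.linalg.lstsq(np.c_[h[:,:2],np.ones(len(h))],h[:,2],rcond=None)[0])
# rim: side walls tops highest per x bin
for y0,y1 in ((-137,-130),(-60,-53)):
    print([ (c,round(float(np.percentile(z[(abs(x-c)<3)&(y>y0)&(y<y1)&(z>110)&(z<150)],90)),1)) for c in range(-95,-15,15) if ((abs(x-c)<3)&(y>y0)&(y<y1)&(z>110)&(z<150)).sum()>4])
print(telemetry.get_state()['clock'])
E
```

```text
handle slope [ 3.22758227e-02 -1.44221788e-03  1.79479980e+02]
[(-95, 130.4), (-80, 131.5), (-65, 132.1), (-50, 146.1), (-35, 134.1), (-20, 135.3)]
[(-95, 131.2), (-80, 132.1), (-65, 141.6), (-50, 148.1), (-35, 134.7), (-20, 135.5)]
17.45
```

```bash
python3 -c "
from h import *
print(sign_off())"
```

```text
the job is handed in; nothing more can be done
None
```

The tray is hung on the rail, home at the stop and latched, and I let go of it and handed the job in at about 17.5 s. The sign-off gives no verdict, so what follows rests on my own checks.

**What I did**
- I gripped the handle bar at 60 N and carried the hook over the lip in the open part of the rail, about 19 mm towards the open end from the stand's middle.
- I lowered it by feel onto the trough floor, measured at about 121.3 mm. The contact force peaked at about 6 N.
- I slid the tray under the keeper and past the bolt, feeling about 4 to 6 N along the rail. That dropped to under 2 N when the bolt sprang out.
- I opened the jaws and lifted straight clear.

**Last checks**
- **Position:** the tray's centre is about 95 mm towards the stop, inside the home play.
- **Latch:** the bolt reaches about 7 mm into the trough behind the hook, which is fully out.
- **Tilt:** the tray sags about 0.065 rad front down and is level along the rail.
- **Release:** the gripper reads about 0 N and is well clear. The tray was not seen moving, but I did not measure its speed.
- **Bystanders:** the tin and spool look untouched in the last pictures. The hammer was outside the crops I viewed at the end, but the arm never went near it.

**Disagreements**
- In the first wrist picture the trained network swapped the tray and rail labels, so I used depth geometry instead.
- The last run of my measuring script stopped with an error, because the bridge was out of its fixed window once the hand was raised. I checked that view with a separate fit.
- The handle's slope alone gave a smaller sag of 0.03 rad. I trusted the rim's 0.065, and both are within the limit.

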